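# Flip the vial-bin status tags

### The arm

A 6-joint arm with a two-finger parallel gripper is mounted at the origin on the work surface. World frame = base frame: x ahead of the robot, y to its left, z up, the work surface at z = 0. Lengths are in mm, angles in rad, forces in N, time in s.
With the tool pointing down it reaches from about 350 to 975 mm from the base axis. Payload 7.1 kg.
Tool frame: the origin (TCP) lies between the finger pads; the fingertips stand 8 mm ahead of it and the grasp point (between the pads) lies 11 mm behind it; x points along the fingers, y is the direction in which the jaws open and shut, and the axes are right-handed (so a half turn about x gives the same grasp; the last joint's range is limited). The gripper opens to 88 mm and grips with 3 to 60 N. Pads are 20 mm wide; open, the fingers measure 115 mm over their backs; the gripper's body (75 mm by 178 mm) begins 61 mm behind the grasp point.
Start: joints at [1.131, 0.423, 1.63, -0, 1.089, -0.019], TCP at [255.274, 570.473, 230.675] pointing down, gripper open.
Joint ranges: [-3, 3], [-0.9, 2.11], [0.09, 2.58], [-1.31, 4.45], [0.11, 2.69], [-2.54, 2.54]. Speed limits (rad/s): [2.39, 2.39, 3.01, 3.14, 3.14, 3.14].

### API

Orientations are given as a rotation vector (axis times angle).
In Python, from workcell import ctrl gives the robot as it stands.
- The arm moves only by the tool apply_moves, never from a script. Its argument "increments" is a list of rows, each an object with "gripper": the opening in per cent of the stroke, from 0 (shut) to 100 (fully open); "delta_pos": the shift along the tool's x, y, z in cm, a list of three; "dr": the turn, a rotation vector about the tool's x, y, z in rad, a list of three. In form: [{"gripper": gripper, "delta_pos": [dx, dy, dz], "dr": [ax, ay, az]}, ...]. A call has exactly 5 rows; each row shifts and turns the commanded pose from where the row before left it, along the tool's axes as they then stand; what a row does not reach is not made up. A row lasts 1/12 s, in which the tool goes at most 41.7 mm and 7.16 degrees, less where a joint would pass 70% of its speed; a pose out of reach is approached as far as the arm can. A call with a gripper value outside its range is refused whole. The fingers move at their own pace and stop on an object; the grip force is fixed at half the most. Time passes only in rows, so rows that do not move let the fingers close, or fill a call up. It gives the time, the measured TCP pose, the force and the opening at its end, in the units of the state.
- ctrl.get_obs(): the state, without advancing time (a new reading comes with each control period).
- ctrl.get_image(name): name is "scene" or "top" or "wrist"; returns a dict with "img" (420x560x3 uint8, red, green, blue), "range_z" (420x560 float32, mm along the optical axis (not along the pixel's ray), 0 where there is no reading), "mtx" (3x3 intrinsics, pixels), "rvec" (rotation vector, rad) and "tvec" (3), from world to camera coordinates, as OpenCV has them. Camera axes: x right, y down, z forward; pixel columns grow to the right and rows downward; lengths in mm; the calibration is good to about 2 mm. A picture is of the moment at which its call begins.
- ctrl.close_job(): hands the job in, once; it reports no verdict.
The state is a dict: "t": time; "qpos": joint angles; "qvel": joint speeds; "joint_torque": joint torques, N m; "ee_pos": TCP position; "orientation": TCP orientation; "ft_force": force on the tool from outside, world axes, zero at the start; "moment": the same for the moment, N m; "width": finger opening in mm.
Only numpy, scipy, OpenCV 4.12 (cv2) and the standard library are available. Lean on these libraries where they do the work, as an engineer would, in place of code of your own. Each camera call takes 0.05 s, during which the arm holds its last target. There are 200 camera calls.

### The job

Each of the four vial bins on the lab bench has a hinged status tag on the rail in front of it. With the fingertips, push tags over so that only the bins full to the brim with vials show the ring face up (tag leaning towards its bin), and the part-filled and empty bins show the plain face (tag leaning away from its bin, towards the robot). Pick nothing up, and leave the bins and everything else on the bench where they stand.

Things in the scene. Friction and masses are not known exactly. Their poses are not given: they have to be found in the camera images.
- tag_a (a joint): angle of hinged tag a. 0 = leaning towards the robot, 40 deg from upright, plain face up; 0.698 = upright; 1.396 = leaning towards its bin, 40 deg from upright, ring face (dark ring 36 mm across) up. Stops at both ends, hinge nearly free: pushed past upright, the tag falls on to the far stop and stays
- tag_a_hinge (a point): middle of tag a's hinge line, 80 mm above the bench; fixed. x: level, from robot side to bin side; y: along rail and hinge. Tags stand 85 mm apart, letters in any order
- tag_a_edge (a point): middle of tag a's rounded free edge (6 mm thick), 59 mm from the hinge: at either stop 38 mm beside the hinge line and 45 mm above it. The tag is a white plastic plate 52 mm wide (along the rail), 4 mm thick, about 60 g. Nothing under it (rail, holder, bins, small things) is higher than 83 mm; both sides of the rail are free above that
- tag_b (a joint): angle of hinged tag b. 0 = leaning towards the robot, 40 deg from upright, plain face up; 0.698 = upright; 1.396 = leaning towards its bin, 40 deg from upright, ring face (dark ring 36 mm across) up. Stops at both ends, hinge nearly free: pushed past upright, the tag falls on to the far stop and stays
- tag_b_hinge (a point): middle of tag b's hinge line, 80 mm above the bench; fixed. x: level, from robot side to bin side; y: along rail and hinge. Tags stand 85 mm apart, letters in any order
- tag_b_edge (a point): middle of tag b's rounded free edge (6 mm thick), 59 mm from the hinge: at either stop 38 mm beside the hinge line and 45 mm above it. The tag is a white plastic plate 52 mm wide (along the rail), 4 mm thick, about 60 g. Nothing under it (rail, holder, bins, small things) is higher than 83 mm; both sides of the rail are free above that
- tag_c (a joint): angle of hinged tag c. 0 = leaning towards the robot, 40 deg from upright, plain face up; 0.698 = upright; 1.396 = leaning towards its bin, 40 deg from upright, ring face (dark ring 36 mm across) up. Stops at both ends, hinge nearly free: pushed past upright, the tag falls on to the far stop and stays
- tag_c_hinge (a point): middle of tag c's hinge line, 80 mm above the bench; fixed. x: level, from robot side to bin side; y: along rail and hinge. Tags stand 85 mm apart, letters in any order
- tag_c_edge (a point): middle of tag c's rounded free edge (6 mm thick), 59 mm from the hinge: at either stop 38 mm beside the hinge line and 45 mm above it. The tag is a white plastic plate 52 mm wide (along the rail), 4 mm thick, about 60 g. Nothing under it (rail, holder, bins, small things) is higher than 83 mm; both sides of the rail are free above that
- tag_d (a joint): angle of hinged tag d. 0 = leaning towards the robot, 40 deg from upright, plain face up; 0.698 = upright; 1.396 = leaning towards its bin, 40 deg from upright, ring face (dark ring 36 mm across) up. Stops at both ends, hinge nearly free: pushed past upright, the tag falls on to the far stop and stays
- tag_d_hinge (a point): middle of tag d's hinge line, 80 mm above the bench; fixed. x: level, from robot side to bin side; y: along rail and hinge. Tags stand 85 mm apart, letters in any order
- tag_d_edge (a point): middle of tag d's rounded free edge (6 mm thick), 59 mm from the hinge: at either stop 38 mm beside the hinge line and 45 mm above it. The tag is a white plastic plate 52 mm wide (along the rail), 4 mm thick, about 60 g. Nothing under it (rail, holder, bins, small things) is higher than 83 mm; both sides of the rail are free above that
- bin_full1_front (a point): middle of the top of the front wall (the one at the rail) of a bin full to the brim with capped amber vials (15): loose grey plastic box 110 mm deep (x, away from the rail), 76 wide, 55 tall. The bins stand in a row behind the rail in any order, one behind each tag; this point lies about 50 mm from its own tag's hinge point, seen from above
- bin_full2_front (a point): middle of the top of the front wall (the one at the rail) of the other bin full to the brim with capped amber vials (15): loose grey plastic box 110 mm deep (x, away from the rail), 76 wide, 55 tall. The bins stand in a row behind the rail in any order, one behind each tag; this point lies about 50 mm from its own tag's hinge point, seen from above
- bin_part_front (a point): middle of the top of the front wall (the one at the rail) of the bin with only 4 vials in one corner (not full): loose grey plastic box 110 mm deep (x, away from the rail), 76 wide, 55 tall. The bins stand in a row behind the rail in any order, one behind each tag; this point lies about 50 mm from its own tag's hinge point, seen from above
- bin_empty_front (a point): middle of the top of the front wall (the one at the rail) of the empty bin: loose grey plastic box 110 mm deep (x, away from the rail), 76 wide, 55 tall. The bins stand in a row behind the rail in any order, one behind each tag; this point lies about 50 mm from its own tag's hinge point, seen from above
- vial_jar_mid (a point): bystander, to be left alone: small amber glass jar with black lid, 32 mm across, 50 tall, standing near the robot side of the rail; the point is its centre
- collar_mid (a point): bystander, to be left alone: flat steel collar (ring) 38 mm across, 14 tall, lying near the robot side of the rail; the point is its centre
- timer_mid (a point): bystander, to be left alone: white bench timer lying flat, 85 x 60 x 18; the point is its centre
- solvent_bottle_mid (a point): bystander, to be left alone: clear glass bottle with orange cap, 80 mm across, 150 tall; the point is its centre
- beaker_mid (a point): bystander, to be left alone: glass beaker, 70 mm across, 85 tall; the point is its centre
- small_jar_mid (a point): bystander, to be left alone: amber jar with orange lid, 52 mm across, 70 tall; the point is its centre
- spanner_grip (a point): bystander, to be left alone: steel spanner 130 mm long lying flat between robot and rail; the point is on its handle

How it is judged:
By the outcome, as a careful person would: the job done as asked, in the order asked, and still so for the second after the job is handed in, with the robot touching nothing.
It also fails if it takes over 64 s, if anything falls off the work surface, if the arm or the gripper's body presses on something with over 40 N, if the wrist force passes 120 N, or if a joint passes its speed limit or range.

## Working session

There is one attempt and no reset: what is moved stays moved. The work goes in short steps, Python scripts to look and compute and a tool call to move; the robot and the scene stay as the last step left them, time stands still between calls to the robot, and variables do not carry over. Pictures are saved under pics/ and viewed, about 8 in all and at most 12, crops included, and the job is handed in when it is done.

Besides the shell and the picture viewer there is one more tool, called after "Call:" as name([rows], argument=value, ...), one row to a line, values as JSON. apply_moves: Moves the arm, as the interface text tells. Its arguments: {"type":"object","properties":{"increments":{"type":"array","items":{"type":"object","properties":{"gripper":{"type":"number"},"delta_pos":{"type":"array","items":{"type":"number"}},"dr":{"type":"array","items":{"type":"number"}}}}}},"required":["increments"]}

```bash
mkdir -p pics
cat > h.py <<'E'
from workcell import ctrl
import numpy as np, cv2
def shot(n,f):
    d=ctrl.get_image(n); cv2.imwrite(f'pics/{f}.png',cv2.cvtColor(d['img'],cv2.COLOR_RGB2BGR)); np.savez(f'pics/{f}.npz',**d); return d
def world(d):
    R=cv2.Rodrigues(np.array(d['rvec'],float))[0]; K=d['mtx']; z=d['range_z']
    v,u=np.mgrid[:z.shape[0],:z.shape[1]]
    c=np.stack([(u-K[0,2])/K[0,0]*z,(v-K[1,2])/K[1,1]*z,z],-1)
    return (c-np.array(d['tvec'],float).ravel())@R
E
python3 - <<'E'
from h import *
shot('top','top0');shot('scene','scene0')
o=ctrl.get_obs();print(o['t'],o['ee_pos'],o['orientation'],o['width'])
E
```

```text
0.1 [255.09780465 570.04210251 229.99534816] [ 0.32902449  1.54577063 -0.33113953] 87.77503221109366
```

View pics/top0.png

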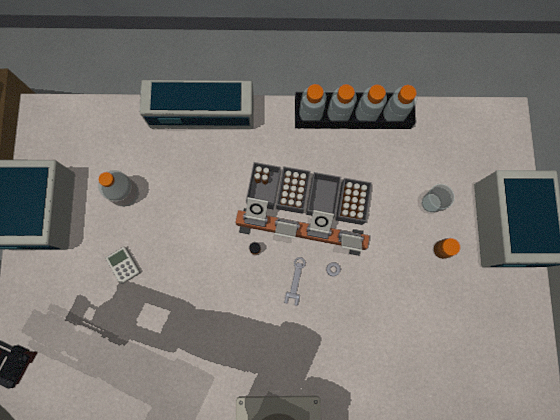

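View pics/scene0.png

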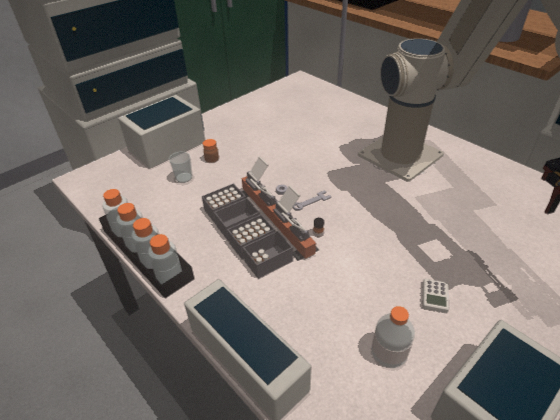

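The top view shows the bins from left to right: part-filled (264,185), full (293,188), empty (324,193) and full (354,200). The tags are ring (256,209), plain (285,229), ring (321,221) and plain (351,240), so all four look wrong. I'll measure next.

Run:
```python
from h import *
d=dict(np.load('pics/top0.npz'));W=world(d)
np.set_printoptions(precision=1,suppress=True)
for n,(u,v) in dict(t1=(256,209),t2=(285,229),t3=(321,221),t4=(351,240),b1=(266,197),jar=(256,248),collar=(334,269),bench=(220,280)).items(): print(n,W[v,u])
# high points in the tag zone: z 88..135
roi=np.zeros(W.shape[:2],np.uint8); roi[190:260,230:380]=1
m=((W[...,2]>90)&(W[...,2]<140)&(roi>0)).astype(np.uint8)
n,l,s,c=cv2.connectedComponentsWithStats(m)
for i in range(1,n):
    if s[i,4]>30:
        P=W[l==i]; print(s[i],'mean',P.mean(0),'zmax',P[:,2].max()); 
        hi=P[P[:,2]>np.percentile(P[:,2],85)]; lo=P[P[:,2]<np.percentile(P[:,2],15)]; print('  hi',hi.mean(0),'lo',lo.mean(0))
# rail
hsv=cv2.cvtColor(d['img'],cv2.COLOR_RGB2HSV)
r=(roi>0)&(hsv[...,0]<15)&(hsv[...,1]>120)&(W[...,2]>20)
P=W[r];print('rail',r.sum(),P[:,2].max(),cv2.minAreaRect(P[:,:2].astype(np.float32)))
print(ctrl.get_obs()['qpos'])
b=cv2.resize(d['img'][150:290,220:400],None,fx=4,fy=4,interpolation=cv2.INTER_CUBIC);cv2.imwrite('pics/crop0.png',b[...,::-1])
```

```text
t1 [584.1  56.6 105.1]
t2 [531.9 -17.7 106. ]
t3 [ 552.9 -110.2  104.5]
t4 [ 504.2 -186.5  100.8]
b1 [640.2  32.4   2.9]
jar [490.2  57.8  49.8]
collar [ 437.9 -154.3    3. ]
bench [409.2 156.6  -0.3]
[246 197  22  21 335] mean [589.4  54.9 111.2] zmax 131.88291538869774
  hi [602.7  51.3 128.3] lo [575.4  59.8  93.3]
[311 210  23  20 334] mean [ 556.7 -111.5  111.1] zmax 132.0702803738919
  hi [ 570.7 -114.2  128.4] lo [ 542.5 -107.5   93.5]
[275 224  22  14 230] mean [526.7 -19.2 112.7] zmax 133.30432535742233
  hi [513.5 -15.4 129.1] lo [541.7 -23.   94.4]
[342 236  21  15 232] mean [ 494.3 -185.6  112.3] zmax 132.24814292014332
  hi [ 480.2 -184.2  128.9] lo [ 509.8 -187.2   93.9]
rail 828 1245.8500630798433 ((545.100830078125, -85.69367980957031), (261.3988952636719, 366.66754150390625), 27.85334587097168)
[ 1.1  0.4  1.6 -0.   1.1 -0. ]
```

View pics/crop0.png

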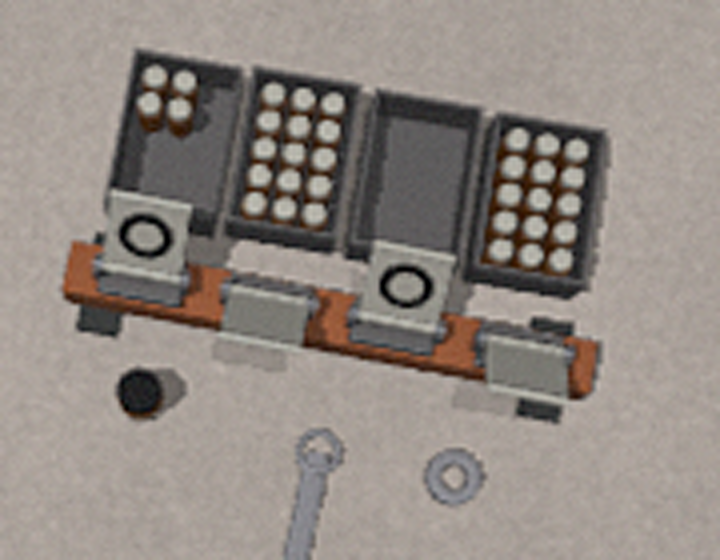

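Bins 2 and 4 are full (15 vials each), bin 1 is part-filled and bin 3 is empty, and every tag shows the wrong face. Hinges come out at about t1 (566,60), t2 (551,-24), t3 (533.5,-107) and t4 (518,-190). The spacing is 84.8 mm against the stated 85. Next I'll work out the moves.

```bash
cat > plan.py <<'E'
from h import *
from scipy.spatial.transform import Rotation as Ro
n=np.array([.981,-.193,0]);s=np.array([-.193,-.981,0])  # s: along rail to robot's right
H=dict(t1=[566.2,59.5,0],t2=[551.2,-24,0],t3=[533.5,-106.9,0],t4=[518.2,-190.3,0])
def tgt(t,off,z): return np.array(H[t])+off*n+[0,0,z]
def delta(*a):  # cm in tool axes from now, then yaw error
    o=ctrl.get_obs();R=Ro.from_rotvec(o['orientation'])
    return R.inv().apply(tgt(*a)-o['ee_pos'])/10
E
python3 - <<'E'
from plan import *
np.set_printoptions(precision=3,suppress=True)
R=Ro.from_rotvec(ctrl.get_obs()['orientation']);print(R.as_matrix())
for yd in (s,-s,n,-n):
    G=Ro.from_matrix(np.c_[[0,0,-1],yd,np.cross([0,0,-1],yd)]);print(yd,(R.inv()*G).as_rotvec())
print(delta('t1',70,200))
E
```

```text
[[-0.001  0.409  0.913]
 [-0.001  0.913 -0.409]
 [-1.    -0.001 -0.   ]]
[-0.193 -0.981  0.   ] [2.915 0.002 0.   ]
[ 0.193  0.981 -0.   ] [-0.227 -0.     0.001]
[ 0.981 -0.193  0.   ] [1.344 0.001 0.001]
[-0.981  0.193 -0.   ] [-1.797 -0.001  0.001]
[  3.043 -32.315  56.072]
```

Call:
apply_moves([
  {"gripper": 0,"delta_pos": [0,0,0],"dr": [-0.113,0,0]},
  {"gripper": 0,"delta_pos": [0,0,0],"dr": [-0.113,0,0]},
  {"gripper": 0,"delta_pos": [0.15,-2.2,2.4],"dr": [0,0,0]},
  {"gripper": 0,"delta_pos": [0.15,-2.2,2.4],"dr": [0,0,0]},
  {"gripper": 0,"delta_pos": [0.15,-2.2,2.4],"dr": [0,0,0]},
])

```text
t: 0.52
ee_pos: [313.2, 490.9, 225.6]
orientation: [0.151, 1.566, -0.152]
ft_force: [0.6, 0.2, -0.7]
width: 57.9
```

Call:
apply_moves([
  {"gripper": 0,"delta_pos": [0.15,-2.2,2.4],"dr": [0,0,0]},
  {"gripper": 0,"delta_pos": [0.15,-2.2,2.4],"dr": [0,0,0]},
  {"gripper": 0,"delta_pos": [0.15,-2.2,2.4],"dr": [0,0,0]},
  {"gripper": 0,"delta_pos": [0.15,-2.2,2.4],"dr": [0,0,0]},
  {"gripper": 0,"delta_pos": [0.15,-2.2,2.4],"dr": [0,0,0]},
])

```text
t: 0.93
ee_pos: [410.1, 359.1, 218.4]
orientation: [0.153, 1.566, -0.153]
ft_force: [-0.3, 0.6, 0.3]
width: 24.5
```

Call:
apply_moves([
  {"gripper": 0,"delta_pos": [0.15,-2.2,2.4],"dr": [0,0,0]},
  {"gripper": 0,"delta_pos": [0.15,-2.2,2.4],"dr": [0,0,0]},
  {"gripper": 0,"delta_pos": [0.15,-2.2,2.4],"dr": [0,0,0]},
  {"gripper": 0,"delta_pos": [0.15,-2.2,2.4],"dr": [0,0,0]},
  {"gripper": 0,"delta_pos": [0.15,-2.2,2.4],"dr": [0,0,0]},
])

```text
t: 1.35
ee_pos: [506.5, 228.0, 210.9]
orientation: [0.153, 1.566, -0.153]
ft_force: [0.3, -0.1, 0.1]
width: 0.6
```

Call:
apply_moves([
  {"gripper": 0,"delta_pos": [0.15,-2.2,2.4],"dr": [0,0,0]},
  {"gripper": 0,"delta_pos": [0.15,-2.2,2.4],"dr": [0,0,0]},
  {"gripper": 0,"delta_pos": [0.15,-2.2,2.4],"dr": [0,0,0]},
  {"gripper": 0,"delta_pos": [0.15,-2.2,2.4],"dr": [0,0,0]},
  {"gripper": 0,"delta_pos": [0,0,0],"dr": [0,0,0]},
])

```text
t: 1.77
ee_pos: [585.8, 120.6, 204.7]
orientation: [0.155, 1.564, -0.156]
ft_force: [-0.5, 0.1, 0.4]
width: 0.3
```

Run:
```python
from plan import *
np.set_printoptions(precision=3,suppress=True)
o=ctrl.get_obs();print(o['t'],o['ee_pos'],o['width'],o['ft_force']);print(Ro.from_rotvec(o['orientation']).as_matrix())
print(delta('t1',70,110))
```

```text
1.7667 [585.849 120.55  204.723] 0.33380294708268843 [-0.524  0.068  0.427]
[[ 0.001  0.197  0.98 ]
 [-0.001  0.98  -0.197]
 [-1.    -0.001  0.001]]
[ 9.486 -6.336  6.262]
```

Call:
apply_moves([
  {"gripper": 0,"delta_pos": [0,-2.1,2.1],"dr": [0,0,0]},
  {"gripper": 0,"delta_pos": [0,-2.1,2.1],"dr": [0,0,0]},
  {"gripper": 0,"delta_pos": [0,-2.1,2.1],"dr": [0,0,0]},
  {"gripper": 0,"delta_pos": [2.5,0,0],"dr": [0,0,0]},
  {"gripper": 0,"delta_pos": [2.5,0,0],"dr": [0,0,0]},
])

```text
t: 2.18
ee_pos: [634.5, 49.5, 155.8]
orientation: [0.155, 1.562, -0.154]
ft_force: [-0.1, 0.7, -0.6]
width: 0.7
```

Call:
apply_moves([
  {"gripper": 0,"delta_pos": [2.5,0,0],"dr": [0,0,0]},
  {"gripper": 0,"delta_pos": [2,0,0],"dr": [0,0,0]},
  {"gripper": 0,"delta_pos": [0,0,0],"dr": [0,0,0]},
  {"gripper": 0,"delta_pos": [0,0,-1],"dr": [0,0,0]},
  {"gripper": 0,"delta_pos": [0,0,-1],"dr": [0,0,0]},
])

```text
t: 2.6
ee_pos: [613.2, 54.8, 111.0]
orientation: [0.153, 1.564, -0.153]
ft_force: [1.0, -0.1, 1.1]
width: 0.3
```

Call:
apply_moves([
  {"gripper": 0,"delta_pos": [0,0,-1],"dr": [0,0,0]},
  {"gripper": 0,"delta_pos": [0,0,-1],"dr": [0,0,0]},
  {"gripper": 0,"delta_pos": [0,0,-1],"dr": [0,0,0]},
  {"gripper": 0,"delta_pos": [0,0,-1],"dr": [0,0,0]},
  {"gripper": 0,"delta_pos": [0,0,-1],"dr": [0,0,0]},
])

```text
t: 3.02
ee_pos: [563.1, 64.4, 110.7]
orientation: [0.153, 1.565, -0.153]
ft_force: [0.4, -0.0, 0.7]
width: 0.7
```

Call:
apply_moves([
  {"gripper": 0,"delta_pos": [0,0,0],"dr": [0,0,0]},
  {"gripper": 0,"delta_pos": [0,0,1.5],"dr": [0,0,0]},
  {"gripper": 0,"delta_pos": [-2,0,0],"dr": [0,0,0]},
  {"gripper": 0,"delta_pos": [-3,0,0],"dr": [0,0,0]},
  {"gripper": 0,"delta_pos": [-2.5,0,0],"dr": [0,0,0]},
])

```text
t: 3.43
ee_pos: [578.8, 61.2, 185.9]
orientation: [0.153, 1.566, -0.153]
ft_force: [0.6, -0.7, 0.3]
width: 0.3
```

Run:
```python
from plan import *
np.set_printoptions(precision=3,suppress=True)
o=ctrl.get_obs();print(o['t'],o['ee_pos'])
print(delta('t2',-70,110))
d=shot('top','top1')
cv2.imwrite('pics/crop1.png',cv2.resize(d['img'][150:290,220:400],None,fx=4,fy=4,interpolation=cv2.INTER_CUBIC)[...,::-1])
```

```text
3.4333 [578.796  61.166 185.941]
[ 7.604 -8.892 -8.05 ]
```

View pics/crop1.png

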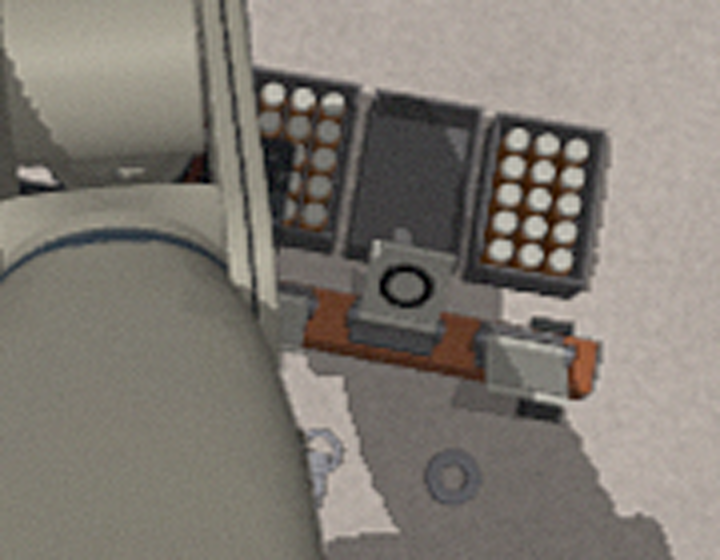

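The arm hides tag 1, and the other bins and tags haven't moved. I'll do tag 2 and check tag 1 later.

Call:
apply_moves([
  {"gripper": 0,"delta_pos": [0,-2.2,-2],"dr": [0,0,0]},
  {"gripper": 0,"delta_pos": [0,-2.2,-2],"dr": [0,0,0]},
  {"gripper": 0,"delta_pos": [0,-2.2,-2],"dr": [0,0,0]},
  {"gripper": 0,"delta_pos": [0,-2.3,-2],"dr": [0,0,0]},
  {"gripper": 0,"delta_pos": [0,0,0],"dr": [0,0,0]},
])

```text
t: 3.9
ee_pos: [478.5, -12.4, 184.5]
orientation: [0.154, 1.569, -0.155]
ft_force: [0.4, -0.6, -1.0]
width: 0.2
```

Call:
apply_moves([
  {"gripper": 0,"delta_pos": [2.5,0,0],"dr": [0,0,0]},
  {"gripper": 0,"delta_pos": [2.6,0,0],"dr": [0,0,0]},
  {"gripper": 0,"delta_pos": [2.5,0,0],"dr": [0,0,0]},
  {"gripper": 0,"delta_pos": [0,0,0],"dr": [0,0,0]},
  {"gripper": 0,"delta_pos": [0,0,1],"dr": [0,0,0]},
])

```text
t: 4.32
ee_pos: [491.0, -12.2, 108.2]
orientation: [0.153, 1.57, -0.153]
ft_force: [1.6, -0.6, -0.9]
width: 0.2
```

Call:
apply_moves([
  {"gripper": 0,"delta_pos": [0,0,1],"dr": [0,0,0]},
  {"gripper": 0,"delta_pos": [0,0,1],"dr": [0,0,0]},
  {"gripper": 0,"delta_pos": [0,0,1],"dr": [0,0,0]},
  {"gripper": 0,"delta_pos": [0,0,1],"dr": [0,0,0]},
  {"gripper": 0,"delta_pos": [0,0,1],"dr": [0,0,0]},
])

```text
t: 4.73
ee_pos: [543.7, -22.5, 109.9]
orientation: [0.153, 1.564, -0.153]
ft_force: [-1.2, 0.5, 0.5]
width: 0.4
```

Call:
apply_moves([
  {"gripper": 0,"delta_pos": [0,0,1],"dr": [0,0,0]},
  {"gripper": 0,"delta_pos": [0,0,0],"dr": [0,0,0]},
  {"gripper": 0,"delta_pos": [0,0,-1.5],"dr": [0,0,0]},
  {"gripper": 0,"delta_pos": [-3.5,0,0],"dr": [0,0,0]},
  {"gripper": 0,"delta_pos": [-4,0,0],"dr": [0,0,0]},
])

```text
t: 5.15
ee_pos: [534.6, -21.1, 182.4]
orientation: [0.153, 1.572, -0.153]
ft_force: [0.5, -0.6, -0.0]
width: 0.6
```

Run:
```python
from plan import *
np.set_printoptions(precision=3,suppress=True)
o=ctrl.get_obs();print(o['t'],o['ee_pos'])
print(delta('t3',70,110))
```

```text
5.15 [534.597 -21.134 182.433]
[ 7.193 -8.425  8.6  ]
```

Call:
apply_moves([
  {"gripper": 0,"delta_pos": [0,-2.1,2.1],"dr": [0,0,0]},
  {"gripper": 0,"delta_pos": [0,-2.1,2.1],"dr": [0,0,0]},
  {"gripper": 0,"delta_pos": [0,-2.1,2.2],"dr": [0,0,0]},
  {"gripper": 0,"delta_pos": [0,-2.1,2.2],"dr": [0,0,0]},
  {"gripper": 0,"delta_pos": [0,0,0],"dr": [0,0,0]},
])

```text
t: 5.57
ee_pos: [608.7, -124.4, 184.9]
orientation: [0.153, 1.561, -0.156]
ft_force: [-1.1, -0.4, 0.1]
width: 0.5
```

Call:
apply_moves([
  {"gripper": 0,"delta_pos": [2.5,0,0],"dr": [0,0,0]},
  {"gripper": 0,"delta_pos": [2.5,0,0],"dr": [0,0,0]},
  {"gripper": 0,"delta_pos": [2.3,0,0],"dr": [0,0,0]},
  {"gripper": 0,"delta_pos": [0,0,0],"dr": [0,0,0]},
  {"gripper": 0,"delta_pos": [0,0,-1],"dr": [0,0,0]},
])

```text
t: 5.98
ee_pos: [595.9, -118.3, 110.6]
orientation: [0.153, 1.566, -0.153]
ft_force: [-0.1, -0.0, 1.5]
width: 0.5
```

Call:
apply_moves([
  {"gripper": 0,"delta_pos": [0,0,-1],"dr": [0,0,0]},
  {"gripper": 0,"delta_pos": [0,0,-1],"dr": [0,0,0]},
  {"gripper": 0,"delta_pos": [0,0,-1],"dr": [0,0,0]},
  {"gripper": 0,"delta_pos": [0,0,-1],"dr": [0,0,0]},
  {"gripper": 0,"delta_pos": [0,0,-1],"dr": [0,0,0]},
])

```text
t: 6.4
ee_pos: [545.4, -108.5, 112.1]
orientation: [0.153, 1.564, -0.153]
ft_force: [-0.0, -0.4, -0.5]
width: 0.3
```

Call:
apply_moves([
  {"gripper": 0,"delta_pos": [0,0,-1],"dr": [0,0,0]},
  {"gripper": 0,"delta_pos": [0,0,0],"dr": [0,0,0]},
  {"gripper": 0,"delta_pos": [0,0,1.5],"dr": [0,0,0]},
  {"gripper": 0,"delta_pos": [-3.5,0,0],"dr": [0,0,0]},
  {"gripper": 0,"delta_pos": [-4,0,0],"dr": [0,0,0]},
])

```text
t: 6.82
ee_pos: [549.6, -109.3, 183.9]
orientation: [0.154, 1.572, -0.152]
ft_force: [1.2, -0.3, -0.1]
width: 0.4
```

Run:
```python
from plan import *
np.set_printoptions(precision=3,suppress=True)
o=ctrl.get_obs();print(o['t'],o['ee_pos'])
print(delta('t4',-70,110))
```

```text
6.8167 [ 549.565 -109.342  183.887]
[ 7.448 -8.556 -8.455]
```

Call:
apply_moves([
  {"gripper": 0,"delta_pos": [0,-2.1,-2.1],"dr": [0,0,0]},
  {"gripper": 0,"delta_pos": [0,-2.1,-2.1],"dr": [0,0,0]},
  {"gripper": 0,"delta_pos": [0,-2.2,-2.1],"dr": [0,0,0]},
  {"gripper": 0,"delta_pos": [0,-2.2,-2.1],"dr": [0,0,0]},
  {"gripper": 0,"delta_pos": [0,0,0],"dr": [0,0,0]},
])

```text
t: 7.23
ee_pos: [448.2, -179.1, 185.9]
orientation: [0.155, 1.568, -0.155]
ft_force: [-0.0, -0.0, 0.0]
width: 0.3
```

Call:
apply_moves([
  {"gripper": 0,"delta_pos": [2.5,0,0],"dr": [0,0,0]},
  {"gripper": 0,"delta_pos": [2.5,0,0],"dr": [0,0,0]},
  {"gripper": 0,"delta_pos": [2.4,0,0],"dr": [0,0,0]},
  {"gripper": 0,"delta_pos": [0,0,0],"dr": [0,0,0]},
  {"gripper": 0,"delta_pos": [0,0,1],"dr": [0,0,0]},
])

```text
t: 7.65
ee_pos: [460.2, -178.9, 111.3]
orientation: [0.154, 1.57, -0.152]
ft_force: [-0.9, 0.4, 0.2]
width: 0.7
```

Call:
apply_moves([
  {"gripper": 0,"delta_pos": [0,0,1],"dr": [0,0,0]},
  {"gripper": 0,"delta_pos": [0,0,1],"dr": [0,0,0]},
  {"gripper": 0,"delta_pos": [0,0,1],"dr": [0,0,0]},
  {"gripper": 0,"delta_pos": [0,0,1],"dr": [0,0,0]},
  {"gripper": 0,"delta_pos": [0,0,1],"dr": [0,0,0]},
])

```text
t: 8.07
ee_pos: [512.8, -189.7, 112.9]
orientation: [0.152, 1.564, -0.153]
ft_force: [0.1, -0.0, -0.2]
width: 0.5
```

Call:
apply_moves([
  {"gripper": 0,"delta_pos": [0,0,1],"dr": [0,0,0]},
  {"gripper": 0,"delta_pos": [0,0,0],"dr": [0,0,0]},
  {"gripper": 0,"delta_pos": [0,0,-1.5],"dr": [0,0,0]},
  {"gripper": 0,"delta_pos": [-3.5,0,0],"dr": [0,0,0]},
  {"gripper": 0,"delta_pos": [-4,0,0],"dr": [0,0,0]},
])

```text
t: 8.48
ee_pos: [503.4, -187.5, 185.3]
orientation: [0.155, 1.572, -0.152]
ft_force: [1.6, 0.1, 0.1]
width: 0.5
```

Call:
apply_moves([
  {"gripper": 0,"delta_pos": [-1,-3.5,-1],"dr": [0,0,0]},
  {"gripper": 0,"delta_pos": [-1,-3.5,-1],"dr": [0,0,0]},
  {"gripper": 0,"delta_pos": [-1,-3.5,-1],"dr": [0,0,0]},
  {"gripper": 0,"delta_pos": [-1,-3.5,-1],"dr": [0,0,0]},
  {"gripper": 0,"delta_pos": [-1,-3.5,-1],"dr": [0,0,0]},
])

```text
t: 8.9
ee_pos: [422.3, -351.8, 238.0]
orientation: [0.152, 1.565, -0.153]
ft_force: [0.1, -0.8, -0.9]
width: 0.7
```

Call:
apply_moves([
  {"gripper": 0,"delta_pos": [0,-3.5,-1],"dr": [0,0,0]},
  {"gripper": 0,"delta_pos": [0,-3.5,-1],"dr": [0,0,0]},
  {"gripper": 0,"delta_pos": [0,-3.5,-1],"dr": [0,0,0]},
  {"gripper": 0,"delta_pos": [0,0,0],"dr": [0,0,0]},
  {"gripper": 0,"delta_pos": [0,0,0],"dr": [0,0,0]},
])

```text
t: 9.32
ee_pos: [372.4, -448.9, 237.0]
orientation: [0.156, 1.565, -0.156]
ft_force: [1.0, -0.2, 0.0]
width: 0.3
```

Run:
```python
from h import *
o=ctrl.get_obs();print(o['t'],o['ee_pos'])
d=shot('top','top2');a=dict(np.load('pics/top0.npz'))
f=lambda d:cv2.resize(d['img'][150:290,220:400],None,fx=4,fy=4,interpolation=cv2.INTER_CUBIC)[...,::-1]
cv2.imwrite('pics/crop2.png',f(d))
```

```text
9.3167 [ 372.41958996 -448.94613721  236.97031188]
```

View pics/crop2.png

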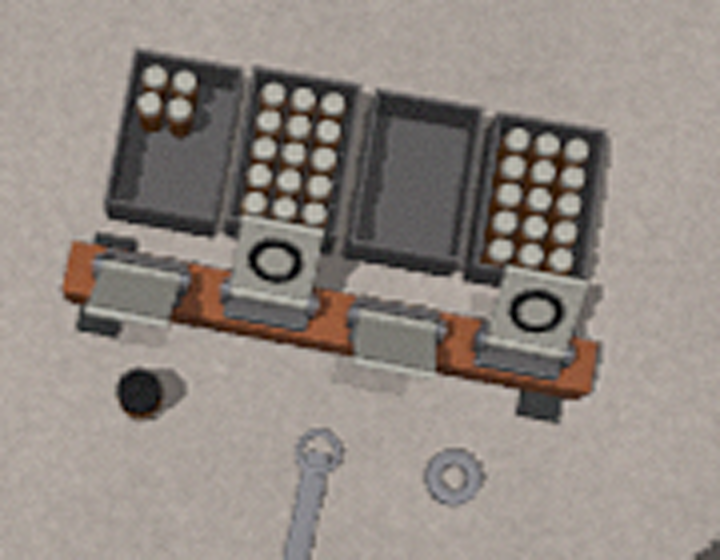

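All four tags are correct. Tags 1 (crop 135,290) and 3 (395,340) show plain, and tags 2 (275,262) and 4 (537,312) show the ring. The bins, jar, spanner and collar sit at the same pixels as before. The arm is clear, so I'll hand in.

```bash
python3 -c "
from workcell import ctrl
print(ctrl.close_job())"
```

```text
the job is handed in; nothing more can be done
None
```

All four tags showed the wrong face at the start, so I pushed each one over with the closed fingertips. The two full bins (2nd and 4th from the robot's left) now show the ring. The part-filled bin (1st) and the empty bin (3rd) show the plain face.

- **Final check:** the last top picture, taken with the arm clear at about 9.3 s, showed every tag at the correct stop. The bins, jar, spanner and collar near the rail sat where they were at the start. I did not re-check the timer, bottle, beaker and small jar, but the planned path stayed well away from them.
- **Forces:** readings at the end of each move call stayed under 3 N.
- **Measurements:** the hinge spacing came out at 84.8 mm against the stated 85 mm, and no checks disagreed. The mid-job picture could not confirm tag 1 because the arm hid it; the last picture did.

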